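Put each seasoning in the jar stand of its cap's colour

ROBOT

A 6-joint arm with a two-finger parallel gripper is mounted at the origin on a cart in front of the work surface, level with it; the furniture and walls round the work are solid. World frame = base frame: x ahead of the robot, y to its left, z up, the work surface at z = 0. Lengths are in m, angles in rad, forces in N, time in s.
With the tool pointing down it reaches from about 0.25 to 0.775 m from the base axis. Payload 4 kg.
Tool frame: the origin (TCP) lies midway between the tips of the shut fingers; the grasp point (between the pads) lies 19 mm behind it; z points along the fingers, y is the direction in which the jaws open and shut (so a half turn about z gives the same grasp; the last joint's range is limited). The gripper opens to 94 mm and grips with 3 to 60 N. Pads are 16 mm wide; open, the fingers measure 119 mm over their backs; the gripper's body (75 mm by 177 mm) begins 78 mm behind the grasp point.
Start: joints at [-1.425, 0.087, 1.371, -0, 1.684, -0.103], TCP at [0.135, -0.533, 0.206] pointing down, gripper open.
Joint ranges: [-3.1, 3.1], [-0.76, 2.03], [0.27, 2.55], [-1.08, 4.22], [0.17, 2.65], [-2.57, 2.57]. Speed limits (rad/s): [2.79, 2.79, 3.14, 3.14, 3.14, 3.14].

INTERFACE

Orientations are given as [roll, pitch, yaw] about the fixed x, y, z axes, in that order (R = Rz(yaw) Ry(pitch) Rx(roll)).
In Python, from bench import get_obs, snapshot, ticket gives the robot as it stands.
- The arm moves only by the shell command python3 -m creep 'ROWS' [OPENING]. ROWS is JSON, a list that holds one entry, the list of rows, each a list of 4 numbers: the shift along the tool's x, y, z in mm, then the turn about the tool's z in degrees. A call has 1 to 8 rows; each row shifts and turns the commanded pose from where the row before left it, along the tool's axes as they then stand; what a row does not reach is not made up. A row lasts 1/8 s, in which the tool goes at most 62.5 mm and 10.7 degrees, less where a joint would pass 70% of its speed; a pose out of reach is approached as far as the arm can. A call with a gripper value outside its range is refused whole. OPENING is the opening, from 0 (shut) to 1 (fully open), set as the call begins (- or left out, the last holds). The fingers move at their own pace and stop on an object; the grip force is fixed at half the most. Time passes only in rows, so rows that do not move let the fingers close. It gives the time, the measured TCP pose, the force and the opening at its end, in the units of the state.
- get_obs(): the state, without advancing time (a new reading comes with each control period).
- snapshot(name): name is "scene" or "top"; returns a dict with "color" (480x640x3 uint8, red, green, blue), "depth" (480x640 float32, m along the optical axis (not along the pixel's ray), 0 where there is no reading), "fx", "fy", "cx", "cy" (pixels), "distortion" ([k1, k2, p1, p2, k3] as OpenCV has them; the pictures are not rectified), "extrinsics" (4x4, takes a point from world to camera coordinates). Camera axes: x right, y down, z forward; pixel columns grow to the right and rows downward; lengths in m; the calibration is good to about 2 mm. A picture is of the moment at which its call begins.
- ticket.close_job(): hands the job in, once; it reports no verdict.
The state is a dict: "time": time; "joint_positions": joint angles; "qvel": joint speeds; "joint_torque": joint torques, N m; "tool_pos": TCP position; "ee_rot": TCP orientation; "wrist_force": force on the tool from outside, world axes, zero at the start; "wrist_torque": the same for the moment, N m; "width": finger opening in m.
Only numpy, scipy, OpenCV 4.12 (cv2) and the standard library are available. Lean on these libraries where they do the work, as an engineer would, in place of code of your own. Each camera call takes 0.05 s, during which the arm holds its last target. There are 200 camera calls.

TASK

Get the seasonings ready for cooking: put each of the four shakers and jars into the coloured stand that matches its cap (red, green, yellow, and the grey-topped pepper shaker in the grey stand). Each must stand upright and flat on the floor of its stand, inside the rim, released and still; leave the tin and the deli cup where they are.

Things in the scene. Friction and masses are not known exactly. Their poses are not given: they have to be found in the camera images.
- spice_4_mid (a point): glass spice jar with a RED screw cap; round, 45 mm in diameter, 108 mm tall; loose, about 0.1 kg, stands upright on the worktop and is gripped across its body from above. The point is its centre, 54 mm above its foot; z points up along it.
- spice_1_mid (a point): glass spice jar with a GREEN screw cap; round, 42 mm in diameter, 99 mm tall; loose, about 0.1 kg, stands upright on the worktop and is gripped across its body from above. The point is its centre, 49.5 mm above its foot; z points up along it.
- spice_2_mid (a point): glass spice jar with a GOLDEN-YELLOW screw cap; round, 45 mm in diameter, 100 mm tall; loose, about 0.1 kg, stands upright on the worktop and is gripped across its body from above. The point is its centre, 50 mm above its foot; z points up along it.
- pepper_shaker_mid (a point): clear pepper shaker with a GREY metal top; round, 44 mm in diameter up to 66 mm height, above that the top narrows to 34 mm; 90 mm tall; loose, about 0.1 kg, stands upright on the worktop and is gripped across its body from above. The point is its centre, 45 mm above its foot; z points up along it.
- stand_red: RED plastic jar stand: a low round dish fixed to the worktop, 82 mm in outer diameter, with a rim 12 mm high and 8 mm wide round a flat floor 66 mm in diameter, 4 mm above the worktop. Origin at the centre of its underside, on the worktop; z up. A jar standing in it has its foot 4 mm above the worktop.
- stand_green: GREEN plastic jar stand: a low round dish fixed to the worktop, 82 mm in outer diameter, with a rim 12 mm high and 8 mm wide round a flat floor 66 mm in diameter, 4 mm above the worktop. Origin at the centre of its underside, on the worktop; z up. A jar standing in it has its foot 4 mm above the worktop.
- stand_yellow: YELLOW plastic jar stand: a low round dish fixed to the worktop, 82 mm in outer diameter, with a rim 12 mm high and 8 mm wide round a flat floor 66 mm in diameter, 4 mm above the worktop. Origin at the centre of its underside, on the worktop; z up. A jar standing in it has its foot 4 mm above the worktop.
- stand_grey: GREY plastic jar stand: a low round dish fixed to the worktop, 82 mm in outer diameter, with a rim 12 mm high and 8 mm wide round a flat floor 66 mm in diameter, 4 mm above the worktop. Origin at the centre of its underside, on the worktop; z up. A jar standing in it has its foot 4 mm above the worktop.
- tin_small_mid (a point): Bystander: small food tin with a printed label, 57 mm in diameter, 72 mm tall; loose, to be left where it stands. The point is its centre, 36 mm above its foot; z up.
- cup_paprika_mid (a point): Bystander: white-lidded deli cup with red contents, 66 mm in diameter, 60 mm tall; loose, to be left where it stands. The point is its centre, 30 mm above its foot; z up. Fixed equipment near the work: a roaster oven, 227 mm tall, whose front is at about x = 0.49 m wherever y < -0.04 m; a stove 107 mm tall beyond x = 0.68 m; two gas cartridges 191 mm tall to the right of y = -0.44 m.
Things that resemble listed ones, but are neither listed nor needed, are in the scene too. Leave any pink look-alike of the part that bears spice_1_mid alone.

How it is judged:
At the end, for the whole second after the job is handed in: Every jar and the shaker stand in the stand of their cap's colour: centre within 14 mm of the stand's centre, upright within 0.06 rad, foot on the stand's floor (centre at 0 to 8 mm above half its height over the worktop), released and at rest (horizontal distance between spice_4_mid and stand_red below 0.014 m and angle between each of spice_4_mid, spice_1_mid, spice_2_mid, pepper_shaker_mid's own z axis and vertical below 0.06 rad and z of spice_4_mid in the frame of stand_red between 0.054 and 0.062 m and linear speed of each of spice_4, spice_1, spice_2, pepper_shaker below 0.02 m/s and horizontal distance between spice_1_mid and stand_green below 0.014 m and z of spice_1_mid in the frame of stand_green between 0.0495 and 0.0575 m and horizontal distance between spice_2_mid and stand_yellow below 0.014 m and z of spice_2_mid in the frame of stand_yellow between 0.05 and 0.058 m and horizontal distance between pepper_shaker_mid and stand_grey below 0.014 m and z of pepper_shaker_mid in the frame of stand_grey between 0.045 and 0.053 m); the robot touches nothing.
It fails at once if the tin is shoved (more than 20 mm) or tipped (distance of tin_small_mid from where it was at the start of the episode above 0.02 m or angle between tin_small_mid's own z axis and vertical above 0.3 rad).
It fails at once if the deli cup is shoved (more than 20 mm) or tipped (distance of cup_paprika_mid from where it was at the start of the episode above 0.02 m or angle between cup_paprika_mid's own z axis and vertical above 0.3 rad).
It also fails if it takes over 114 s, if anything falls off the work surface, if the arm or the gripper's body presses on something with over 40 N, if the wrist force passes 120 N, or if a joint passes its speed limit or range.

## Working session

There is one attempt and no reset: what is moved stays moved. The work goes in short steps, Python scripts to look and compute and a shell command to move; the robot and the scene stay as the last step left them, time stands still between calls to the robot, and variables do not carry over. Pictures are saved under pics/ and viewed, on a budget of 14 in all, crops included, one or two more only if the job needs it, and the job is handed in when it is done.

```bash
mkdir -p pics; ls; python3 - <<'E'
from bench import *
import cv2
for n in ("scene","top"):
    s=snapshot(n); cv2.imwrite(f"pics/{n}0.png",s["color"][:,:,::-1]); print(n,s["fx"],s["fy"],s["cx"],s["cy"],s["distortion"],s["extrinsics"])
print(get_obs())
E
```

```text
pics
scene 463.5990163442499 463.5990163442499 318.2900723195221 245.21449880929435 [-0.06805541  0.          0.          0.          0.        ] [[-0.80537649 -0.59245825 -0.01902472  0.45209475]
 [-0.40755669  0.57675935 -0.70798742  0.23639122]
 [ 0.43042567 -0.56244277 -0.70596874  1.2056909 ]
 [ 0.          0.          0.          1.        ]]
top 457.97260106791026 457.97260106791026 328.4573806626647 232.23131279638298 [-0.05748002  0.          0.          0.          0.        ] [[-2.86337971e-02 -9.99577405e-01 -5.01168836e-03  7.11215096e-02]
 [-9.83747613e-01  2.90687257e-02 -1.77188157e-01  5.06824474e-01]
 [ 1.77258962e-01 -1.43333287e-04 -9.84164234e-01  1.22291880e+00]
 [ 0.00000000e+00  0.00000000e+00  0.00000000e+00  1.00000000e+00]]
{'time': 0.1, 'joint_positions': array([-1.42510902e+00,  8.79104646e-02,  1.37206595e+00, -6.93112448e-06,
        1.68356888e+00, -1.03079180e-01]), 'qvel': array([-0.00259851, -0.00306581, -0.003265  ,  0.00076479,  0.00084311,
        0.00134767]), 'joint_torque': array([ 1.72199958e-03, -3.41253519e+01, -3.03300977e+01,  7.19902525e-02,
        3.04281665e-02, -1.03094196e-04]), 'tool_pos': array([ 0.13535033, -0.53260018,  0.204424  ]), 'ee_rot': array([-3.13964966e+00, -1.94068890e-04,  2.48765527e-01]), 'wrist_force': array([-0.26795587, -0.48808061,  0.37701724]), 'wrist_torque': array([-0.03076756, -0.01239431, -0.01653915]), 'width': 0.09381744825391589}
```

View pics/scene0.png

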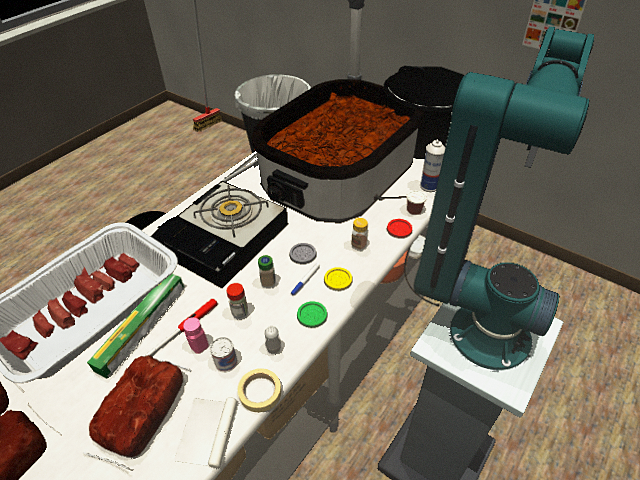

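View pics/top0.png

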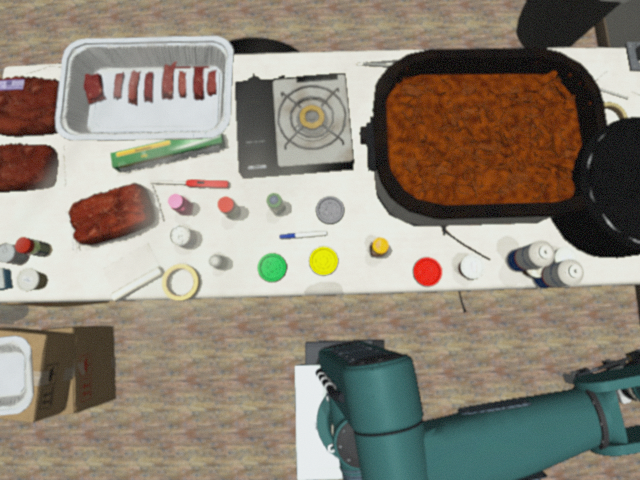

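The two pictures show the objects. In the top view the caps sit at about red (227,206), green (275,203), yellow (380,247) and pepper (216,262). The stands are at about green (272,268), yellow (324,262), grey (330,210) and red (427,271). The tin is at (181,237) and the cup at (470,266). I'll enlarge the top view to read them more closely.

```bash
python3 - <<'E'
import cv2
i=cv2.imread("pics/top0.png")
a=cv2.resize(i[180:300,155:315],None,fx=5,fy=5,interpolation=cv2.INTER_CUBIC)
b=cv2.resize(i[180:300,310:490],None,fx=4.4,fy=4.4,interpolation=cv2.INTER_CUBIC)
for m,f,x0 in((a,5,155),(b,4.4,310)):
    for x in range(0,200,20):
        cv2.line(m,(int((x+.5)*f),0),(int((x+.5)*f),8),(0,0,255),1);cv2.putText(m,str(x0+x),(int(x*f),18),0,.35,(0,0,255))
        cv2.line(m,(0,int((x+.5)*f)),(8,int((x+.5)*f)),(0,0,255),1);cv2.putText(m,str(180+x),(10,int((x+.5)*f)+4),0,.35,(0,0,255))
cv2.imwrite("pics/ca.png",a);cv2.imwrite("pics/cb.png",b)
E
```

```text
(no output)
```

View pics/ca.png

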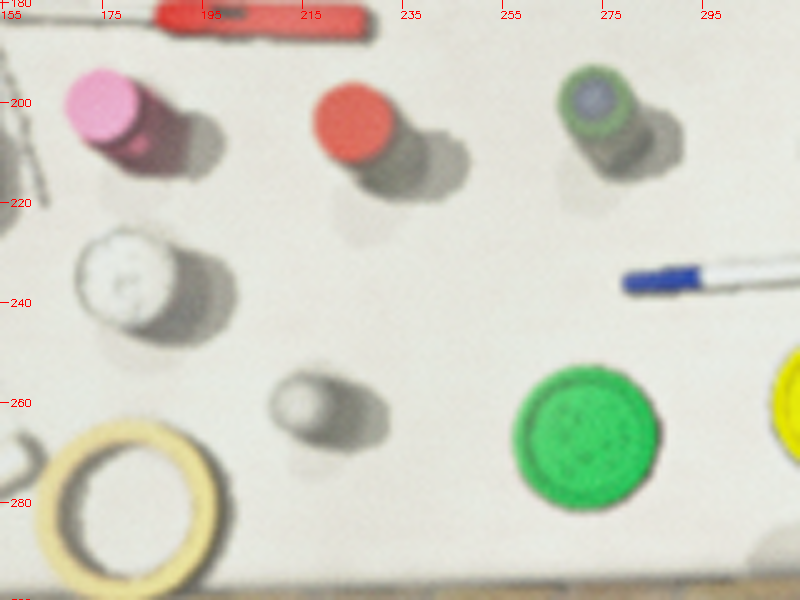

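View pics/cb.png

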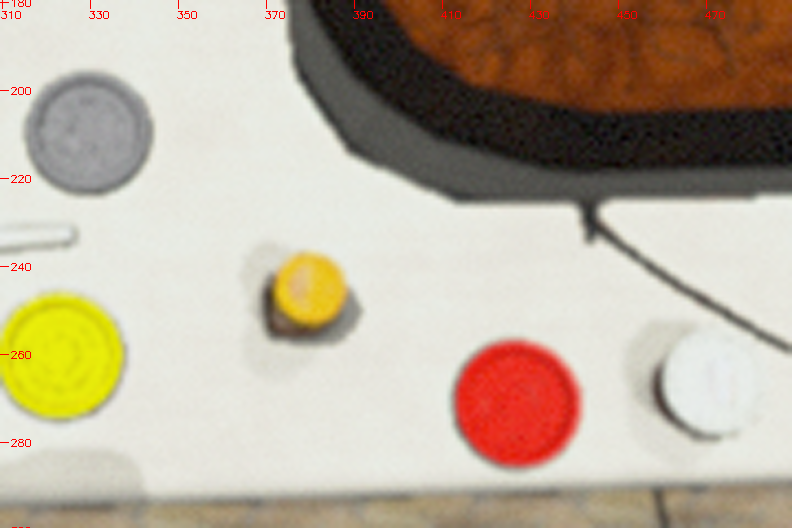

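```bash
cat > h.py <<'E'
from bench import *
import numpy as np, cv2
def world(s,uv,z):
    K=np.array([[s["fx"],0,s["cx"]],[0,s["fy"],s["cy"]],[0,0,1]]); E=np.array(s["extrinsics"])
    p=cv2.undistortPoints(np.array([[uv]],float),K,np.array(s["distortion"]))[0,0]
    R,t=E[:3,:3],E[:3,3]; c=-R.T@t; d=R.T@np.r_[p,1]
    return c+d*(z-c[2])/d[2]
def pix(s,P):
    K=np.array([[s["fx"],0,s["cx"]],[0,s["fy"],s["cy"]],[0,0,1]]); E=np.array(s["extrinsics"])
    return cv2.projectPoints(np.array([P],float),cv2.Rodrigues(E[:3,:3])[0],E[:3,3],K,np.array(s["distortion"]))[0].ravel()
def delta(x,y,z,yaw=None):
    "rows (tool mm, deg) from measured pose to target TCP, turn done last"
    o=get_obs(); r=o["ee_rot"]; w=r[2]; d=(np.array([x,y,z])-o["tool_pos"])*1000
    c,s_=np.cos(w),np.sin(w)
    out=[c*d[0]+s_*d[1], s_*d[0]-c*d[1], -d[2], 0 if yaw is None else -np.degrees(yaw-w)]
    print("t",round(o["time"],2),"pos",o["tool_pos"].round(4),"rot",r.round(3),"w",round(o["width"],4),"F",o["wrist_force"].round(1)); print("delta",np.round(out,1))
E
python3 - <<'E'
from h import *
s=snapshot("top"); q=snapshot("scene")
P=dict(redcap=(225.3,203.9,.108),greencap=(273.9,199.7,.099),yelcap=(380.2,245.2,.1),pepper=(215.3,260.1,.09),tin=(179.9,235.5,.072),pink=(174.9,200.5,.1),cup=(470.6,266.5,.06),
 sgreen=(271.9,266.9,.012),sgrey=(329.7,209.7,.012),syel=(323.4,260.2,.012),sred=(427,271.3,.012))
E=np.array(s["extrinsics"])
im=q["color"][:,:,::-1].copy()
for k,(u,v,z) in P.items():
    p=world(s,(u,v),z); d=s["depth"][round(v),round(u)]
    # height from depth
    a=world(s,(u,v),0); zc=lambda P:E[2,:3]@P+E[2,3]
    f=(d-zc(a))/(zc(p)-zc(a)); 
    print(k,p.round(4),"z by depth",round(f*z,3),"r",np.hypot(*p[:2]).round(3))
    uv=pix(q,p); cv2.drawMarker(im,tuple(int(round(x)) for x in uv),(255,0,255),cv2.MARKER_CROSS,9,1)
c=im[190:390,160:450]; cv2.imwrite("pics/chk.png",cv2.resize(c,None,fx=2.7,fy=2.7))
E
```

```text
redcap [0.5824 0.3297 0.108 ] z by depth 0.11 r 0.669
greencap [0.5922 0.2005 0.099 ] z by depth 0.096 r 0.625
yelcap [ 0.4601 -0.079   0.1   ] z by depth 0.1 r 0.467
pepper [0.4344 0.3588 0.09  ] z by depth 0.091 r 0.563
tin [0.5068 0.4618 0.072 ] z by depth 0.072 r 0.686
pink [0.5983 0.4691 0.1   ] z by depth 0.101 r 0.76
cup [ 0.4003 -0.3263  0.06  ] z by depth 0.06 r 0.516
sgreen [0.4204 0.2181 0.012 ] z by depth 0.004 r 0.474
sgrey [0.5803 0.0509 0.012 ] z by depth 0.003 r 0.582
syel [0.4352 0.0729 0.012 ] z by depth 0.006 r 0.441
sred [ 0.3952 -0.2169  0.012 ] z by depth 0.004 r 0.451
```

View pics/chk.png

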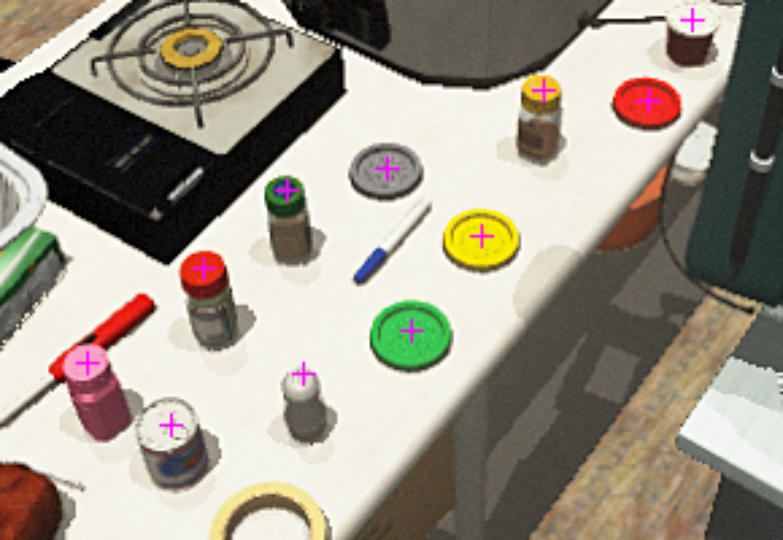

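The cap and stand crosses land on the right features in the second camera, and the depth heights agree. The yellow jar stands close to the oven, so I'll map the oven's front edge next.

```bash
python3 - <<'E'
from h import *
pts=[]
for n in("top","scene"):
    s=snapshot(n); K=np.array([[s["fx"],0,s["cx"]],[0,s["fy"],s["cy"]],[0,0,1]]);E=np.array(s["extrinsics"])
    v,u=np.mgrid[:480,:640]; uv=np.stack([u,v],-1).reshape(-1,1,2).astype(float)
    d=s["depth"].ravel(); p=cv2.undistortPoints(uv,K,np.array(s["distortion"]))[:,0]
    X=(np.c_[p,np.ones(len(p))]*d[:,None]-E[:3,3])@E[:3,:3]; pts.append(X[d>0])
for X in pts:
  for y in np.arange(-.24,.06,.02):
    m=(abs(X[:,1]-y)<.01)&(X[:,0]>.3)&(X[:,0]<.7)
    r=[]
    for a,b in((.02,.09),(.12,.18),(.18,.215),(.215,.26)):
        k=m&(X[:,2]>a)&(X[:,2]<b); r.append(round(float(np.percentile(X[k,0],2)),3) if k.sum()>4 else None)
    print(round(y,2),r)
  print()
E
```

```text
-0.24 [0.517, 0.515, 0.558, 0.504]
-0.22 [0.516, 0.514, 0.557, 0.504]
-0.2 [0.519, 0.514, 0.561, 0.504]
-0.18 [0.522, 0.518, 0.561, 0.51]
-0.16 [0.528, 0.526, 0.524, 0.517]
-0.14 [0.536, 0.536, 0.527, 0.525]
-0.12 [0.55, 0.551, 0.535, 0.537]
-0.1 [0.441, 0.567, 0.551, 0.553]
-0.08 [0.438, 0.593, 0.574, 0.584]
-0.06 [0.439, 0.647, 0.631, 0.635]
-0.04 [None, 0.647, None, None]
-0.02 [0.696, None, None, None]
-0.0 [0.695, None, None, None]
0.02 [0.693, None, None, None]
0.04 [0.692, None, None, None]

-0.24 [0.516, 0.513, 0.505, 0.504]
-0.22 [0.517, 0.514, 0.506, 0.505]
-0.2 [0.519, 0.515, 0.508, 0.504]
-0.18 [0.523, 0.518, 0.513, 0.511]
-0.16 [0.529, 0.525, 0.519, 0.516]
-0.14 [0.536, 0.535, 0.524, 0.525]
-0.12 [0.549, 0.549, 0.536, 0.537]
-0.1 [0.445, 0.567, 0.549, 0.552]
-0.08 [0.44, 0.594, 0.58, 0.583]
-0.06 [0.44, 0.648, 0.626, 0.637]
-0.04 [None, 0.647, None, None]
-0.02 [0.695, None, None, None]
-0.0 [0.696, None, None, None]
0.02 [0.694, None, None, None]
0.04 [0.692, None, None, None]
```

The real rim near the yellow jar is at x of 0.55 or more. I'll keep the gripper body at x ≤ 0.49 anyway, with the jaws along y (yaw 0), so that the tool axes become +X, -Y and -Z. First I'll rotate 14.3° and rise.

```bash
python3 -m creep '[[[0,0,-20,7.1],[0,0,-20,7.2],[0,0,0,0]]]' 0.9; python3 -c "
from h import *
delta(.452,-.079,.20,0)"
```

```text
time: 0.68
tool_pos: [0.1356, -0.5339, 0.2474]
ee_rot: [3.138, -0.001, 0.001]
wrist_force: [0.3, 0.2, 0.6]
width: 0.0845
t 0.68 pos [ 0.1356 -0.5339  0.2474] rot [ 3.138e+00 -1.000e-03  1.000e-03] w 0.0845 F [0.3 0.2 0.6]
delta [ 316.7 -454.7   47.4    0. ]
```

```bash
python3 -m creep '[[[20,-40,0,0],[20,-40,0,0],[20,-40,0,0],[25,-40,0,0],[25,-40,0,0],[25,-40,0,0],[25,-40,0,0],[25,-40,0,0]]]' ; python3 -m creep '[[[40,-40,0,0],[40,-40,10,0],[40,-40,10,0],[12,-15,20,0],[0,0,0,0]]]'; python3 -c "
from h import *
delta(.452,-.079,.036,0)"
```

```text
time: 1.68
tool_pos: [0.3209, -0.2116, 0.2444]
ee_rot: [-3.141, 0.001, 0.001]
wrist_force: [0.9, -0.3, 0.2]
width: 0.0842
time: 2.3
tool_pos: [0.4517, -0.0769, 0.2024]
ee_rot: [-3.14, 0.006, 0.004]
wrist_force: [0.1, -0.0, 0.5]
width: 0.0847
t 2.3 pos [ 0.4517 -0.0769  0.2024] rot [-3.14   0.006  0.004] w 0.0847 F [ 0.1 -0.   0.5]
delta [  0.3   2.1 166.4   0.2]
```

```bash
python3 -m creep '[[[0,2,30,0],[0,0,30,0],[0,0,10,0],[0,0,8,0],[0,0,0,0]]]' ; python3 -m creep '[[[0,0,8,0],[0,0,8,0],[0,0,8,0],[0,0,0,0]]]'; python3 -c "
from h import *
delta(.452,-.079,.036,0)"
```

```text
time: 2.92
tool_pos: [0.4529, -0.0807, 0.128]
ee_rot: [3.141, -0.001, -0.001]
wrist_force: [-0.2, 0.1, -0.1]
width: 0.0844
time: 3.42
tool_pos: [0.4521, -0.0801, 0.1024]
ee_rot: [-3.141, 0.002, -0.001]
wrist_force: [-0.0, -0.1, 0.9]
width: 0.0845
t 3.42 pos [ 0.4521 -0.0801  0.1024] rot [-3.141e+00  2.000e-03 -1.000e-03] w 0.0845 F [-0.  -0.1  0.9]
delta [-0.1 -1.1 66.4 -0. ]
```

```bash
python3 -m creep '[[[0,0,22,0],[0,0,22,0],[0,0,22,0],[0,0,0,0]]]' ; python3 -m creep '[[[0,0,0,0],[0,0,0,0],[0,0,0,0],[0,0,0,0],[0,0,0,0],[0,0,0,0]]]' 0.3; python3 -c "
from h import *
delta(.452,-.079,.036,0)"
```

```text
time: 3.92
tool_pos: [0.4513, -0.0799, 0.0359]
ee_rot: [-3.14, 0.004, -0.001]
wrist_force: [0.1, -0.1, -0.6]
width: 0.0849
time: 4.68
tool_pos: [0.453, -0.0804, 0.0378]
ee_rot: [3.141, -0.001, -0.001]
wrist_force: [-0.1, 0.5, 2.0]
width: 0.0434
t 4.67 pos [ 0.453  -0.0804  0.0378] rot [ 3.141e+00 -1.000e-03 -1.000e-03] w 0.0434 F [-0.1  0.5  2. ]
delta [-1.  -1.4  1.8 -0. ]
```

```bash
python3 -m creep '[[[0,0,-15,0],[0,0,-25,0],[0,0,-20,0],[-5,-30,0,0],[-10,-50,0,0],[-10,-50,0,0],[0,-23,0,0],[0,0,0,0]]]'; python3 - <<'E'
from h import *
delta(.427,.073,.042,0)
q=snapshot("scene")["color"][:,:,::-1]; cv2.imwrite("pics/y1.png",cv2.resize(q[150:400,200:500],None,fx=2.4,fy=2.4))
E
```

```text
time: 5.68
tool_pos: [0.4278, 0.0738, 0.0981]
ee_rot: [3.141, -0.001, 0.003]
wrist_force: [0.0, -0.8, -1.3]
width: 0.0436
t 5.67 pos [0.4278 0.0738 0.0981] rot [ 3.141e+00 -1.000e-03  3.000e-03] w 0.0436 F [ 0.  -0.8 -1.3]
delta [-0.8  0.8 56.1  0.1]
```

View pics/y1.png

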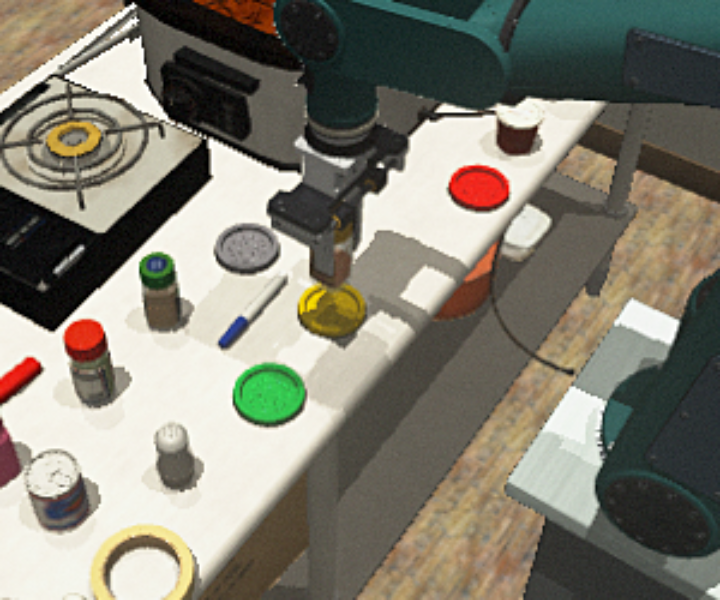

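The picture shows the yellow jar held upright above the yellow stand, with the jar at (330,260) and the dish at (332,308). Lowering it now.

```bash
python3 -m creep '[[[-1,0,20,0],[0,0,20,0],[0,0,8,0],[0,0,4,0],[0,0,0,0]]]'; python3 -m creep '[[[0,0,2,0],[0,0,2,0],[0,0,0,0]]]'
```

```text
time: 6.35
tool_pos: [0.4273, 0.0723, 0.0458]
ee_rot: [3.141, -0.001, -0.001]
wrist_force: [-0.2, -0.2, -1.2]
width: 0.0439
time: 6.72
tool_pos: [0.4273, 0.0727, 0.0418]
ee_rot: [3.141, -0.001, -0.001]
wrist_force: [0.0, -0.4, 0.8]
width: 0.0439
```

Contact is about to begin, so I'll release and lift.

```bash
python3 -m creep '[[[0,0,0,0],[0,0,0,0],[0,0,0,0]]]' 0.8;  python3 -m creep '[[[0,0,-20,0],[0,0,-40,0],[0,0,-40,0],[0,0,-40,0],[0,0,0,0]]]'; python3 -c "
from h import *
delta(.582,.330,.15,0)"
```

```text
time: 7.1
tool_pos: [0.4269, 0.0727, 0.0415]
ee_rot: [3.141, -0.0, -0.001]
wrist_force: [-0.3, -0.1, 0.6]
width: 0.0701
time: 7.72
tool_pos: [0.4291, 0.0728, 0.1853]
ee_rot: [-3.141, -0.008, -0.001]
wrist_force: [0.0, 0.1, 0.6]
width: 0.075
t 7.72 pos [0.4291 0.0728 0.1853] rot [-3.141e+00 -8.000e-03 -1.000e-03] w 0.075 F [0.  0.1 0.6]
delta [ 152.7 -257.4   35.3   -0. ]
```

```bash
python3 -m creep '[[[20,-32,0,0],[25,-43,0,0],[25,-43,0,0],[25,-43,0,0],[25,-43,0,0],[20,-33,0,0],[13,-20,0,0],[0,0,0,0]]]' 0.9; python3 -c "
from h import *
delta(.582,.330,.036,0)"
```

```text
time: 8.72
tool_pos: [0.5796, 0.3303, 0.1781]
ee_rot: [3.14, 0.004, 0.001]
wrist_force: [0.4, -0.2, -0.3]
width: 0.0845
t 8.72 pos [0.5796 0.3303 0.1781] rot [3.14e+00 4.00e-03 1.00e-03] w 0.0845 F [ 0.4 -0.2 -0.3]
delta [  2.4   0.3 142.1   0. ]
```

```bash
python3 -m creep '[[[1,0,35,0],[0,0,35,0],[0,0,35,0],[0,0,25,0],[0,0,12,0],[0,0,0,0]]]'; python3 -m creep '[[[0,0,0,0],[0,0,0,0],[0,0,0,0],[0,0,0,0],[0,0,0,0]]]' 0.3; python3 -c "
from h import *
delta(.395,-.217,.042,0)"
```

```text
time: 9.48
tool_pos: [0.5802, 0.3286, 0.0384]
ee_rot: [3.14, 0.002, -0.001]
wrist_force: [0.4, 0.2, 0.6]
width: 0.0844
time: 10.1
tool_pos: [0.5813, 0.3298, 0.0398]
ee_rot: [-3.141, -0.001, -0.001]
wrist_force: [-0.5, 0.5, 1.6]
width: 0.0442
t 10.1 pos [0.5813 0.3298 0.0398] rot [-3.141e+00 -1.000e-03 -1.000e-03] w 0.0442 F [-0.5  0.5  1.6]
delta [-185.9  546.9   -2.2   -0. ]
```

```bash
python3 -m creep '[[[0,0,-20,0],[0,0,-40,0],[0,0,-40,0],[0,0,-35,0],[-20,25,0,0],[-26,40,0,0],[-28,42,0,0],[-28,42,0,0]]]'; python3 -m creep '[[[-28,42,0,0],[-28,42,0,0],[-28,42,0,0],[0,42,0,0],[0,42,0,0],[0,42,0,0],[0,42,0,0],[0,42,0,0]]]';python3 -m creep '[[[0,42,0,0],[0,35,0,0],[0,25,0,0],[0,0,0,0]]]';  python3 -c "
from h import *
delta(.394,-.217,.042,0)"
```

```text
time: 11.1
tool_pos: [0.4781, 0.1794, 0.1756]
ee_rot: [3.141, -0.001, -0.0]
wrist_force: [-0.5, -1.4, -0.9]
width: 0.0444
time: 12.1
tool_pos: [0.3946, -0.1567, 0.1759]
ee_rot: [3.141, -0.002, -0.001]
wrist_force: [0.3, 0.3, -2.0]
width: 0.0444
time: 12.6
tool_pos: [0.3944, -0.2586, 0.1753]
ee_rot: [3.141, -0.0, -0.003]
wrist_force: [0.7, -0.1, -0.6]
width: 0.0444
t 12.6 pos [ 0.3944 -0.2586  0.1753] rot [ 3.141e+00 -0.000e+00 -3.000e-03] w 0.0444 F [ 0.7 -0.1 -0.6]
delta [ -0.5 -41.6 133.3  -0.2]
```

```bash
python3 -m creep '[[[0,-30,0,0],[0,-12,0,0],[0,0,40,0],[0,0,40,0],[0,0,30,0],[0,0,12,0],[0,0,6,0],[0,0,0,0]]]';  python3 -c "
from h import *
delta(.394,-.217,.043,0)"
```

```text
time: 13.6
tool_pos: [0.3953, -0.2156, 0.0474]
ee_rot: [3.141, -0.001, -0.001]
wrist_force: [-0.2, 0.7, -0.8]
width: 0.0441
t 13.6 pos [ 0.3953 -0.2156  0.0474] rot [ 3.141e+00 -1.000e-03 -1.000e-03] w 0.0441 F [-0.2  0.7 -0.8]
delta [-1.3  1.4  4.4 -0. ]
```

```bash
python3 -m creep '[[[0,1,2,0],[0,0,2,0],[0,0,0,0],[0,0,0,0]]]';  python3 -m creep '[[[0,0,0,0],[0,0,0,0],[0,0,0,0]]]' 0.75; python3 -m creep '[[[0,0,-20,0],[0,0,-40,0],[0,0,-40,0],[0,0,-40,0],[0,0,0,0]]]'; python3 -c "
from h import *
delta(.592,.2005,.17,0)"
```

```text
time: 14.1
tool_pos: [0.3954, -0.2169, 0.0437]
ee_rot: [3.14, -0.002, -0.001]
wrist_force: [-0.3, -0.7, 6.0]
width: 0.044
time: 14.48
tool_pos: [0.3944, -0.2161, 0.042]
ee_rot: [-3.141, 0.001, -0.001]
wrist_force: [0.6, 0.3, -0.1]
width: 0.0696
time: 15.1
tool_pos: [0.3964, -0.2175, 0.1861]
ee_rot: [3.137, -0.006, -0.001]
wrist_force: [0.1, 0.4, -0.0]
width: 0.0707
t 15.1 pos [ 0.3964 -0.2175  0.1861] rot [ 3.137e+00 -6.000e-03 -1.000e-03] w 0.0707 F [ 0.1  0.4 -0. ]
delta [ 195.3 -418.2   16.1   -0. ]
```

```bash
python3 -m creep '[[[0,-30,0,0],[0,-42,0,0],[0,-42,0,0],[0,-42,0,0],[0,-42,0,0],[0,-42,0,0],[0,-12,0,0],[38,-32,0,0]]]' 0.9; python3 -m creep '[[[38,-32,0,0],[38,-32,0,0],[38,-32,0,0],[38,-32,0,0],[6,-6,0,0],[0,0,0,0]]]'; python3 -c "
from h import *
delta(.592,.2005,.036,0)"
```

```text
time: 16.1
tool_pos: [0.432, 0.0672, 0.1817]
ee_rot: [3.14, 0.001, -0.002]
wrist_force: [0.5, -0.5, 0.4]
width: 0.0848
time: 16.85
tool_pos: [0.5907, 0.2007, 0.1809]
ee_rot: [3.14, 0.003, -0.001]
wrist_force: [-0.2, 0.4, -0.1]
width: 0.0845
t 16.85 pos [0.5907 0.2007 0.1809] rot [ 3.14e+00  3.00e-03 -1.00e-03] w 0.0845 F [-0.2  0.4 -0.1]
delta [ 1.300e+00  2.000e-01  1.449e+02 -1.000e-01]
```

```bash
python3 -m creep '[[[1,0,35,0],[0,0,35,0],[0,0,35,0],[0,0,25,0],[0,0,14,0],[0,0,0,0]]]'; python3 -m creep '[[[0,0,0,0],[0,0,0,0],[0,0,0,0],[0,0,0,0],[0,0,0,0]]]' 0.3; python3 -c "
from h import *
delta(.420,.218,.042,0)"
```

```text
time: 17.6
tool_pos: [0.591, 0.2006, 0.0379]
ee_rot: [3.141, 0.002, -0.002]
wrist_force: [0.9, 0.2, 0.3]
width: 0.0845
time: 18.23
tool_pos: [0.5922, 0.2015, 0.0388]
ee_rot: [3.141, -0.001, -0.001]
wrist_force: [-0.2, -0.7, 1.5]
width: 0.048
t 18.23 pos [0.5922 0.2015 0.0388] rot [ 3.141e+00 -1.000e-03 -1.000e-03] w 0.048 F [-0.2 -0.7  1.5]
delta [-172.2  -16.3   -3.2   -0. ]
```

The width is 48 mm on a 42 mm jar, so I'll give it more closing time.

```bash
python3 -m creep '[[[0,0,0,0],[0,0,0,0],[0,0,0,0]]]'; python3 -m creep '[[[0,0,0,0],[0,0,0,0],[0,0,0,0]]]'
```

```text
time: 18.6
tool_pos: [0.5922, 0.2016, 0.0389]
ee_rot: [-3.142, -0.001, -0.001]
wrist_force: [0.0, -0.3, 3.1]
width: 0.0474
time: 18.98
tool_pos: [0.5922, 0.2016, 0.0388]
ee_rot: [3.142, -0.001, -0.001]
wrist_force: [0.0, -0.3, 4.9]
width: 0.0479
```

```bash
python3 - <<'E'
from h import *
q=snapshot("scene")["color"][:,:,::-1]; t=snapshot("top")["color"][:,:,::-1]
a=cv2.resize(q[230:350,200:330],None,fx=5,fy=5,interpolation=cv2.INTER_CUBIC)
cv2.imwrite("pics/g1.png",a)
E
```

```text
(no output)
```

View pics/g1.png

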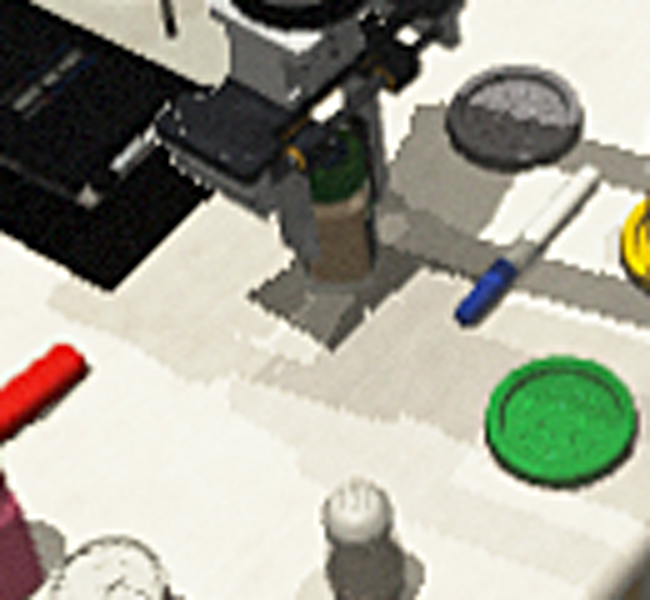

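The jar is upright between the fingers at (338,210) and looks normal. I'll lift it slightly and see whether it holds.

```bash
python3 -m creep '[[[0,0,-5,0],[0,0,-10,0],[0,0,-10,0],[0,0,0,0]]]'; python3 - <<'E'
from h import *
delta(.420,.218,.042,0)
q=snapshot("scene")["color"][:,:,::-1]
a=cv2.resize(q[230:350,200:330],None,fx=5,fy=5,interpolation=cv2.INTER_CUBIC)
cv2.imwrite("pics/g2.png",a)
E
```

```text
time: 19.58
tool_pos: [0.5929, 0.2018, 0.065]
ee_rot: [-3.141, -0.003, -0.001]
wrist_force: [0.1, 0.3, -1.4]
width: 0.0476
t 19.57 pos [0.5929 0.2018 0.065 ] rot [-3.141e+00 -3.000e-03 -1.000e-03] w 0.0476 F [ 0.1  0.3 -1.4]
delta [-172.9  -16.1   23.    -0. ]
```

View pics/g2.png

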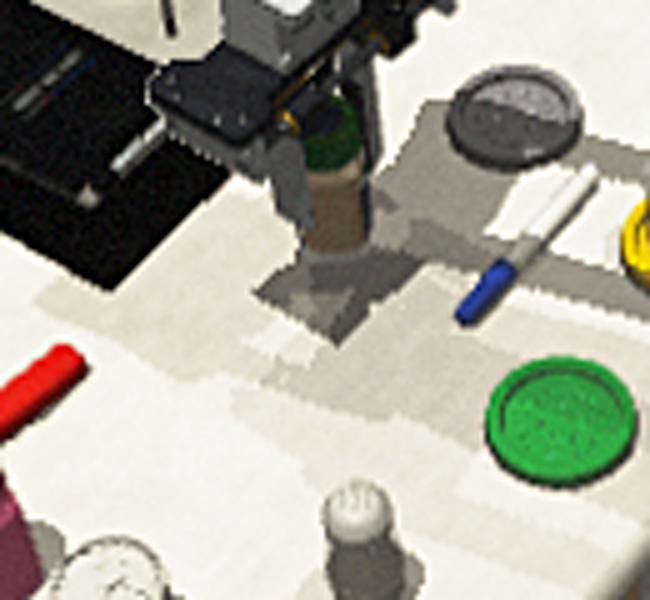

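The jar is off the table and looks upright, with its cap at (330,135) and foot at (335,250). Moving to the green stand.

```bash
python3 -m creep '[[[0,0,-30,0],[-22,-4,0,0],[-40,-4,0,0],[-40,-4,0,0],[-40,-4,0,0],[-20,0,0,0],[-10,0,20,0],[0,0,0,0]]]'; python3 -m creep '[[[0,0,15,0],[0,0,9,0],[0,0,0,0]]]'; python3 - <<'E'
from h import *
delta(.420,.218,.042,0)
q=snapshot("scene")["color"][:,:,::-1]
a=cv2.resize(q[230:350,240:370],None,fx=5,fy=5,interpolation=cv2.INTER_CUBIC)
cv2.imwrite("pics/g3.png",a)
E
```

```text
time: 20.62
tool_pos: [0.4179, 0.2172, 0.0718]
ee_rot: [3.14, 0.004, -0.0]
wrist_force: [-1.0, -0.3, -0.6]
width: 0.0479
time: 21.0
tool_pos: [0.4196, 0.2173, 0.0482]
ee_rot: [3.141, 0.002, -0.001]
wrist_force: [-0.9, 0.4, -1.6]
width: 0.0474
t 21.0 pos [0.4196 0.2173 0.0482] rot [ 3.141e+00  2.000e-03 -1.000e-03] w 0.0474 F [-0.9  0.4 -1.6]
delta [ 0.4 -0.7  6.2 -0.1]
```

View pics/g3.png

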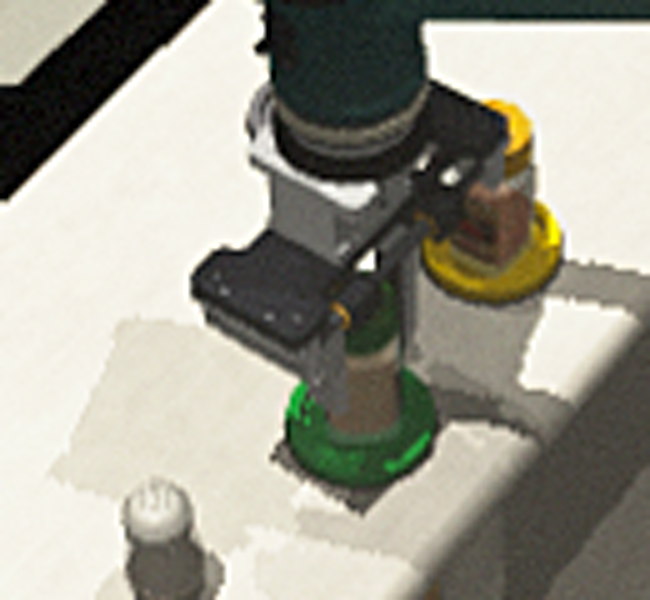

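The jar is inside the green rim at about (365,430), partly hidden by a finger. Lowering gently.

```bash
python3 -m creep '[[[1,0,2,0],[0,0,2,0],[0,0,0,0],[0,0,0,0]]]'; python3 -m creep '[[[0,0,2,0],[0,0,0,0],[0,0,0,0]]]'
```

```text
time: 21.55
tool_pos: [0.4211, 0.2177, 0.0456]
ee_rot: [-3.142, -0.0, -0.001]
wrist_force: [0.6, 0.2, -1.0]
width: 0.0476
time: 21.92
tool_pos: [0.421, 0.2177, 0.0434]
ee_rot: [3.142, 0.0, -0.001]
wrist_force: [-0.3, 0.1, -1.1]
width: 0.0478
```

```bash
python3 -m creep '[[[0,0,1,0],[0,0,0,0],[0,0,0,0]]]'; python3 -m creep '[[[0,0,1,0],[0,0,0,0],[0,0,0,0]]]'
```

```text
time: 22.3
tool_pos: [0.4212, 0.2177, 0.0428]
ee_rot: [-3.142, -0.001, -0.001]
wrist_force: [-0.2, 0.1, 1.5]
width: 0.0476
time: 22.68
tool_pos: [0.4213, 0.2177, 0.0428]
ee_rot: [-3.142, -0.001, -0.001]
wrist_force: [-2.4, -2.1, 6.6]
width: 0.0474
```

Contact made. Releasing and lifting clear.

```bash
python3 -m creep '[[[0,0,0,0],[0,0,0,0],[0,0,0,0],[0,0,0,0]]]' 0.8; python3 -m creep '[[[0,0,-20,0],[0,0,-40,0],[0,0,-40,0],[0,0,-40,0],[0,-40,0,0],[0,-40,0,0],[0,-30,0,0],[0,0,0,0]]]'; python3 - <<'E'
from h import *
delta(.4345,.360,.026,0)
q=snapshot("scene")["color"][:,:,::-1];t=snapshot("top")["color"][:,:,::-1]
a=cv2.resize(q[180:380,210:440],None,fx=3,fy=3,interpolation=cv2.INTER_CUBIC)
cv2.imwrite("pics/g4.png",a); cv2.imwrite("pics/t4.png",t)
E
```

```text
time: 23.18
tool_pos: [0.4209, 0.2177, 0.0412]
ee_rot: [3.141, 0.0, -0.001]
wrist_force: [0.3, -0.5, 1.0]
width: 0.075
time: 24.18
tool_pos: [0.4207, 0.329, 0.1808]
ee_rot: [3.141, 0.001, 0.002]
wrist_force: [-1.0, -0.8, -0.2]
width: 0.0752
t 24.18 pos [0.4207 0.329  0.1808] rot [3.141e+00 1.000e-03 2.000e-03] w 0.0752 F [-1.  -0.8 -0.2]
delta [ 1.390e+01 -3.100e+01  1.548e+02  1.000e-01]
```

View pics/g4.png

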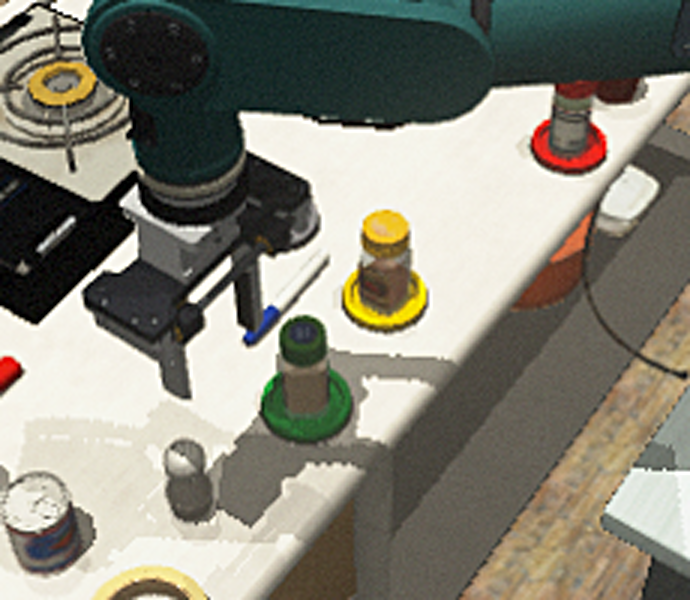

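Three jars stand upright in their stands: green (305,370), yellow (385,270) and red (570,125). Next, the pepper shaker.

```bash
python3 -m creep '[[[14,-31,0,0],[0,0,35,0],[0,0,35,0],[0,0,35,0],[0,0,30,0],[0,0,17,0],[0,0,0,0]]]' 0.9; python3 -m creep '[[[0,0,0,0],[0,0,0,0],[0,0,0,0],[0,0,0,0],[0,0,0,0],[0,0,0,0]]]' 0.3; python3 -c "
from h import *
delta(.580,.051,.032,0)"
```

```text
time: 25.15
tool_pos: [0.4346, 0.3574, 0.0284]
ee_rot: [3.14, 0.002, -0.002]
wrist_force: [-0.2, -0.3, 0.7]
width: 0.0844
time: 25.9
tool_pos: [0.4353, 0.359, 0.0298]
ee_rot: [-3.141, -0.001, -0.001]
wrist_force: [0.5, 0.7, 2.7]
width: 0.0412
t 25.9 pos [0.4353 0.359  0.0298] rot [-3.141e+00 -1.000e-03 -1.000e-03] w 0.0412 F [0.5 0.7 2.7]
delta [144.9 307.9  -2.2  -0. ]
```

```bash
python3 -m creep '[[[0,0,-20,0],[0,0,-40,0],[0,0,-40,0],[0,0,-20,0],[30,20,0,0],[30,40,0,0],[20,40,0,0],[20,40,0,0]]]'; python3 -m creep '[[[20,40,0,0],[15,40,0,0],[10,40,0,0],[0,30,0,0],[0,18,0,0],[0,0,30,0],[0,0,30,0],[0,0,0,0]]]'; python3 -c "
from h import *
delta(.580,.051,.032,0)"
```

```text
time: 26.9
tool_pos: [0.5352, 0.2171, 0.1487]
ee_rot: [3.141, 0.001, -0.001]
wrist_force: [0.6, 0.6, -0.7]
width: 0.0414
time: 27.9
tool_pos: [0.5773, 0.0509, 0.0861]
ee_rot: [-3.141, 0.007, -0.0]
wrist_force: [-0.6, 0.0, -0.8]
width: 0.041
t 27.9 pos [0.5773 0.0509 0.0861] rot [-3.141  0.007 -0.   ] w 0.041 F [-0.6  0.  -0.8]
delta [ 2.7 -0.1 54.1 -0. ]
```

```bash
python3 -m creep '[[[0,0,25,0],[0,0,15,0],[0,0,8,0],[0,0,0,0],[0,0,0,0]]]'; python3 -m creep '[[[0,0,2,0],[0,0,0,0],[0,0,0,0]]]'; python3 -m creep '[[[0,0,2,0],[0,0,0,0],[0,0,0,0]]]'
```

```text
time: 28.52
tool_pos: [0.5806, 0.0506, 0.0424]
ee_rot: [3.141, -0.002, -0.001]
wrist_force: [0.2, 0.1, -0.2]
width: 0.041
time: 28.9
tool_pos: [0.58, 0.0505, 0.0396]
ee_rot: [3.142, -0.0, -0.001]
wrist_force: [-0.7, -0.4, -0.8]
width: 0.0411
time: 29.28
tool_pos: [0.5798, 0.0505, 0.0374]
ee_rot: [3.141, 0.0, -0.001]
wrist_force: [0.7, -1.5, -1.7]
width: 0.0408
```

```bash
python3 -m creep '[[[0,0,2,0],[0,0,0,0],[0,0,0,0]]]'; python3 -m creep '[[[0,0,1,0],[0,0,0,0],[0,0,0,0]]]'; python3 -m creep '[[[0,0,1,0],[0,0,0,0],[0,0,0,0]]]'
```

```text
time: 29.65
tool_pos: [0.5799, 0.0505, 0.0354]
ee_rot: [3.142, 0.0, -0.001]
wrist_force: [0.5, -0.6, -0.7]
width: 0.0409
time: 30.02
tool_pos: [0.5799, 0.0506, 0.0344]
ee_rot: [3.141, 0.0, -0.001]
wrist_force: [-0.5, -0.1, -1.2]
width: 0.0407
time: 30.4
tool_pos: [0.5801, 0.0506, 0.0338]
ee_rot: [3.141, -0.001, -0.001]
wrist_force: [0.1, 0.3, 0.9]
width: 0.0413
```

Contact made. I'll release, lift, move off to the left and check.

```bash
python3 -m creep '[[[0,0,0,0],[0,0,0,0],[0,0,0,0],[0,0,0,0]]]' 0.8; python3 -m creep '[[[0,0,-20,0],[0,0,-40,0],[0,0,-50,0],[0,0,-50,0],[-30,-40,0,0],[-30,-40,0,0],[-30,-40,0,0],[-30,-40,0,0]]]'; python3 -m creep '[[[-30,-40,0,0],[-30,-40,0,0],[-20,-40,0,0],[0,-40,0,0],[0,-40,0,0],[0,-40,0,0],[0,0,0,0]]]'; python3 - <<'E'
from h import *
print(get_obs()["time"],get_obs()["tool_pos"])
q=snapshot("scene")["color"][:,:,::-1];t=snapshot("top")["color"][:,:,::-1]
cv2.imwrite("pics/f1.png",cv2.resize(q[180:360,230:440],None,fx=3.3,fy=3.3,interpolation=cv2.INTER_CUBIC))
m=cv2.resize(t[180:300,240:480],None,fx=3.3,fy=3.3,interpolation=cv2.INTER_CUBIC); cv2.imwrite("pics/f2.png",m)
E
```

```text
time: 30.9
tool_pos: [0.5798, 0.0505, 0.0333]
ee_rot: [3.142, 0.0, -0.001]
wrist_force: [-0.6, 0.1, -0.2]
width: 0.0746
time: 31.9
tool_pos: [0.4589, 0.2118, 0.1935]
ee_rot: [-3.141, -0.0, -0.001]
wrist_force: [0.3, -0.2, -0.1]
width: 0.0754
time: 32.78
tool_pos: [0.3795, 0.4526, 0.1924]
ee_rot: [3.141, 0.001, 0.002]
wrist_force: [0.0, -1.6, -1.0]
width: 0.0749
32.775 [0.37951364 0.4526005  0.1923619 ]
```

View pics/f1.png

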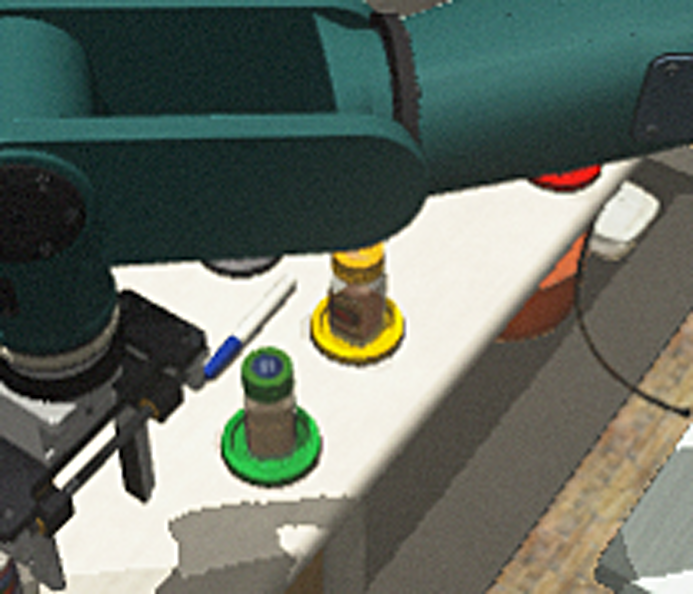

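View pics/f2.png

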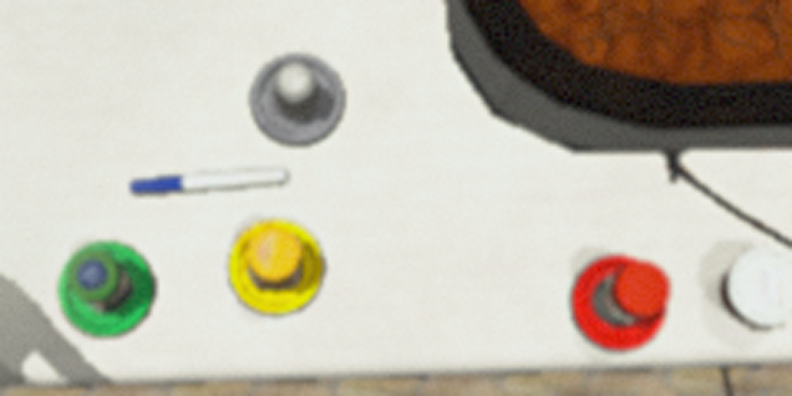

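All four are in their stands in the top view. Caps: pepper (297,84), green (97,276), yellow (275,252), red (641,290). I'll compute the centre offsets, along with the heights and whether the bystanders moved.

```bash
python3 - <<'E'
from h import *
s=snapshot("top"); E=np.array(s["extrinsics"])
S=dict(green=(.4204,.2181),grey=(.5803,.0509),yellow=(.4352,.0729),red=(.3952,-.2169))
for k,u,v,z in(("green",97,276,.103),("yellow",275,252,.104),("red",641,290,.112),("grey",297,84,.094)):
    uv=(240+u/3.3-.35,180+v/3.3-.35); p=world(s,uv,z)
    d=s["depth"][round(uv[1]),round(uv[0])]; zc=lambda P:E[2,:3]@P+E[2,3]; a=world(s,uv,0)
    print(k,p.round(4),"off mm",((p[:2]-S[k])*1000).round(1),"z depth",round((d-zc(a))/(zc(p)-zc(a))*z,3))
u,v=760,286; print("cup",world(s,(240+u/3.3-.35,180+v/3.3-.35),.06).round(3))
b=cv2.imread("pics/top0.png"); c=s["color"][:,:,::-1]
print("diff cup",np.abs(b[250:285,455:488].astype(int)-c[250:285,455:488]).mean(),"tin",np.abs(b[222:250,165:200].astype(int)-c[222:250,165:200]).mean())
E
```

```text
green [0.4204 0.214  0.103 ] off mm [ 0.  -4.1] z depth 0.106
yellow [0.4354 0.0725 0.104 ] off mm [ 0.2 -0.4] z depth 0.106
red [ 0.3957 -0.2141  0.112 ] off mm [0.5 2.8] z depth 0.11
grey [0.574 0.051 0.094] off mm [-6.3  0.1] z depth 0.088
cup [ 0.401 -0.325  0.06 ]
diff cup 1.38989898989899 tin 14.948979591836734
```

The offsets are small, but the pepper reading is coarse and the tin is hidden by the arm. I'll draw the arm back and take one last look.

```bash
python3 -m creep '[[[-30,0,-20,0],[-40,0,-20,0],[-40,0,-10,0],[-40,0,0,0],[-40,0,0,0],[-30,0,0,0],[0,0,0,0],[0,0,0,0]]]'; python3 - <<'E'
from h import *
q=snapshot("scene");s=snapshot("top");c=s["color"][:,:,::-1]
b=cv2.imread("pics/top0.png")
print("tin",np.abs(b[222:250,165:200].astype(int)-c[222:250,165:200]).mean())
A=cv2.resize(c[185:255,160:350],None,fx=4,fy=4,interpolation=cv2.INTER_CUBIC)
B=cv2.resize(q["color"][200:280,200:390,::-1],None,fx=4,fy=4,interpolation=cv2.INTER_CUBIC)
cv2.imwrite("pics/f3.png",np.vstack([A,B[:310]]))
E
```

```text
time: 33.92
tool_pos: [0.1869, 0.4343, 0.2433]
ee_rot: [-3.13, 0.016, 0.038]
wrist_force: [-0.1, 0.2, 0.0]
width: 0.0756
tin 1.7068027210884353
```

View pics/f3.png

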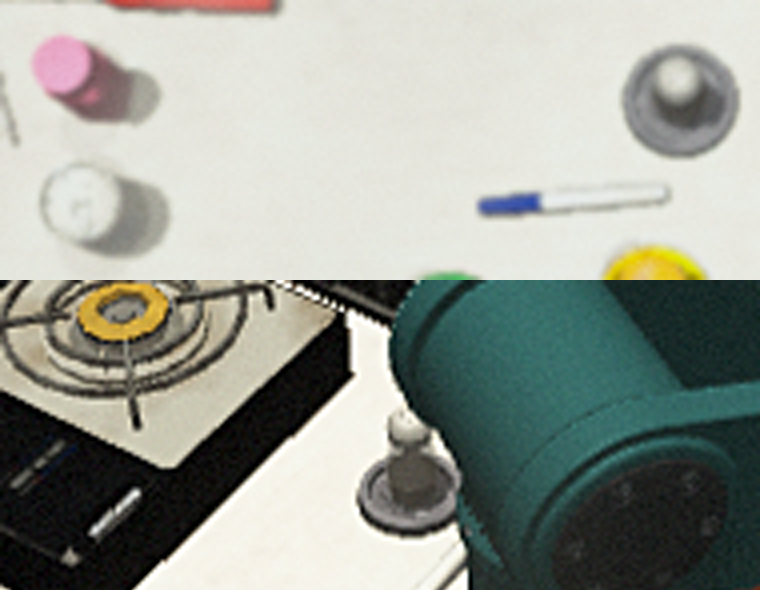

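The shaker stands upright in the grey dish, at (410,455) in the lower half of the picture. The tin at (85,205) is unchanged, and the arm is clear. Handing in.

```bash
python3 -c "
from bench import *
print(ticket.close_job(), get_obs()['time'])"
```

```text
the job is handed in; nothing more can be done
the job is handed in; nothing more can be done
```

All four are in their matching stands: yellow, red and green jars and the pepper shaker. The job was handed in at about 34 s on the robot's clock, and no verdict was reported.

**Last checks**

| Item | Measured offset from stand centre (limit 14 mm) |
|---|---|
| Yellow jar | about 0.5 mm |
| Red jar | about 3 mm |
| Green jar | about 4 mm |
| Pepper shaker | about 6 mm |

- **Heights:** the cap heights from the depth image match standing on the stand floors to about 3 mm. The exception is the pepper shaker, which read 6 mm low; its domed top makes both its height and offset readings coarse.
- **Upright:** I judged this by eye in the pictures and did not measure the tilt angles. The red jar's last look was from above only.
- **Tin and deli cup:** both look unchanged against the first picture. The arm ended clear of everything.

**One disagreement:** the gripper read about 48 mm when closed on the 42 mm green jar. I didn't find the cause, but the jar lifted and set down normally and stands upright.

I viewed 12 pictures of the 14 allowed.

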